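# Clamp a casting for filing and click the torque knob home

### The job

Take the green casting out of the rack, stand it on the black rubber mat and let go, then take it again across its narrow way and stand it upright in the open clamp, resting on the clamp's floor with its long way pointing from jaw to jaw. Once it stands there released, turn the red knob clockwise until it clicks past its detent and stays there, so that the jaws hold the casting. Leave everything else on the bench where it is.

Things in the scene. Friction and masses are not known exactly. Their poses are not given: they have to be found in the camera images.
- green_casting: green block casting, steel ring on top, 60 (x) x 46 (y) x 80 mm tall, about 0.5 kg, upright in any of the rack's three pockets. Origin: centre of its underside. In the rack, walls nearly as high as it stand 4 mm off its y faces, so it can be gripped only across x (60 mm); in the clamp the jaws are close to its x faces, so only across y (46 mm)
- rack: fixed rack: steel base 84 x 198 mm with four plywood walls (54 long in x, 8 thick, top 85 mm above the bench): three pockets along its y at -62, 0 and +62 mm, each 54 wide, floor 6 mm above the bench, open at both x ends but for 12 mm high lips. Origin: centre of its underside
- mat_top (a point): centre of the top of the fixed black rubber mat, 150 (x) x 130 (y) x 3 mm, the place for setting the casting down between grasps
- seat (a point): centre of the clamp's floor, 10 mm above the bench, where the casting's underside centre belongs. Steel fixed jaw face at y = +37 mm, brass moving jaw face at -37 mm plus 13 mm per rad of knob; both 80 mm high from this floor. The casting's x (60 mm) goes along this y. In x the clamp is open above two brass stops, 8 mm high and 56 mm apart
- knob_grip (a point): middle of the red grip bar of the torque knob, on its vertical axis, 111 mm above the bench, 115 mm along -y from the seat; turns with the knob. The bar is 64 mm long (x), 14 thick (y), from 95 to 127 mm above the bench, over a black disc of 28 mm radius on a grey housing 70 mm square
- knob (a joint): angle of the torque knob in rad, growing clockwise seen from above; 0 is fully open, end stop 1.45. It turns easily at first and moves the brass jaw 13 mm per rad; about 0.3 N m is needed over the detent's crest at about 1.05, then it snaps on and stays at about 1.3, where a sprung roller beside the disc holds it. Starts between 0 and 0.2
- moving_jaw: brass sprung jaw plate of the clamp, 70 x 12 x 74 mm, driven towards the steel jaw (+y of the seat) by the knob; presses the casting with about 6 N when the knob has clicked. Origin at the clamp's underside, at the plate's front face
- blue_casting: blue painted casting, same size and shape as the green one, standing in another pocket of the rack; a bystander. Origin at the centre of its underside
- grey_casting: bare aluminium casting, same size and shape as the green one, standing in another pocket of the rack; a bystander. Origin at the centre of its underside
- file: flat file, 255 mm long along its x, with a pale wooden handle, lying nearest to the robot; a bystander. Origin on the bench near its middle
- hammer: hammer 260 mm long lying far back on the bench; a bystander. Origin at its middle underneath
- oil_bottle: amber oil bottle, 56 mm across, 150 mm tall; a bystander. Origin at the centre of its underside
- screwdriver: screwdriver 200 mm long, orange handle, lying far right; a bystander. Origin at its middle underneath
- tin: open steel tin, 72 mm across, 75 mm tall, at the right; a bystander. Origin at the centre of its underside
There are look-alikes about, which are no part of the job. What is shaped like the part that bears seat but blue is not meant.

How it is judged:
On the way, in this order (a step that is already met when the one before it is completed fails the run):
1. the green casting stands upright on the black mat, let go (x of green_casting in the frame of mat_top between -0.075 and 0.075 m and y of green_casting in the frame of mat_top between -0.065 and 0.065 m and z of green_casting in the frame of mat_top between -0.005 and 0.005 m and angle between green_casting's own z axis and vertical below 0.1 rad and contact force between the fingers and green_casting below 0.2 N), for 0.2 s.
2. the green casting stands in the clamp, let go, with the knob not yet clicked (x of green_casting in the frame of seat between -0.009 and 0.009 m and y of green_casting in the frame of seat between -0.01 and 0.01 m and z of green_casting in the frame of seat between -0.004 and 0.004 m and angle between green_casting's own z axis and vertical below 0.1 rad and angle between the x axis of green_casting and the y axis of seat, either way round below 0.25 rad and contact force between the fingers and green_casting below 0.2 N and value of joint knob below 0.9 rad), for 0.2 s.
3. the knob has clicked past its detent with the casting between the jaws (x of green_casting in the frame of seat between -0.009 and 0.009 m and y of green_casting in the frame of seat between -0.01 and 0.01 m and z of green_casting in the frame of seat between -0.004 and 0.004 m and angle between green_casting's own z axis and vertical below 0.1 rad and angle between the x axis of green_casting and the y axis of seat, either way round below 0.12 rad and value of joint knob above 1.15 rad), for 0.2 s.
At the end, for the whole second after the job is handed in: Green casting upright (0.1 rad), at rest and released on the clamp floor (4 mm), within 9 mm of the seat across and 10 mm along the clamp, long way from jaw to jaw (0.12 rad), pressed by the moving jaw with over 3 N; knob past its detent (over 1.15 rad) (all of step 3 and contact force between the fingers and green_casting below 0.2 N and contact force between moving_jaw and green_casting above 3 N and linear speed of green_casting below 0.02 m/s); the robot touches nothing.
It fails at once if a bystander on the bench or another casting in the rack is displaced by more than 30 mm (castings) or 40 mm (the rest) (distance of any of blue_casting, grey_casting from where it was at the start of the episode above 0.03 m or distance of any of file, hammer, oil_bottle, screwdriver, tin from where it was at the start of the episode above 0.04 m).
It also fails if it takes over 72 s, if anything falls off the work surface, if the arm or the gripper's body presses on something with over 40 N, if the wrist force passes 120 N, or if a joint passes its speed limit or range.

### The arm

A 6-joint arm with a two-finger parallel gripper is mounted at the origin on the work surface. World frame = base frame: x ahead of the robot, y to its left, z up, the work surface at z = 0. Lengths are in m, angles in rad, forces in N, time in s.
With the tool pointing down it reaches from about 0.325 to 0.875 m from the base axis. Payload 4.4 kg.
Tool frame: the origin (TCP) lies on the centre line of the jaws, within the pads' length; the fingertips stand 11 mm ahead of it and the grasp point (between the pads) lies 8 mm behind it; z points along the fingers, y is the line along which they close (so a half turn about z gives the same grasp; the last joint's range is limited). The gripper opens to 85 mm and grips with 20 to 120 N. Pads are 22 mm wide; open, the fingers measure 114 mm over their backs; the gripper's body (76 mm by 85 mm) begins 54 mm behind the grasp point. The pads swing forward as they close: fully open they stand 13 mm farther back than shut.
Start: joints at [1.113, 0.207, 1.542, -0, 1.393, -0.15], TCP at [0.174, 0.548, 0.242] pointing down, gripper open.
Joint ranges: [-2.73, 2.73], [-0.86, 2.22], [0.23, 2.46], [-1.11, 4.25], [0.08, 2.63], [-2.82, 2.82]. Speed limits (rad/s): [2.79, 2.79, 3.14, 3.14, 3.14, 3.14].

### API

Orientations are given as a rotation vector (axis times angle).
In Python, from cell import get_state, camera, hand_in, boxes_of, silhouettes, spot_point gives the robot as it stands. The module is installed in compiled form; this text tells all that it offers.
- The arm moves only by the shell command python3 -m jog 'ROWS' [OPENING] [FORCE]. ROWS is JSON, a list of rows, each a list of 4 numbers: the shift along the tool's x, y, z in m, then the turn about the tool's z in degrees. In form: [[tx, ty, tz, turn], ...]. A call has 1 to 5 rows; each row shifts and turns the commanded pose from where the row before left it, along the tool's axes as they then stand; what a row does not reach is not made up. A row lasts 1/8 s, in which the tool goes at most 62.5 mm and 10.7 degrees, less where a joint would pass 70% of its speed; a pose out of reach is approached as far as the arm can. A call is refused whole if a number of a shift passes 0.0625 or a number of a turn 10.7, either way. A call with a gripper value outside its range is refused whole. OPENING is the opening, from -1 (shut) to 1 (fully open), so that 0 is half open, set as the call begins (- or left out, the last holds). The fingers move at their own pace and stop on an object; FORCE is the grip in N (left out, the last holds). Time passes only in rows, so rows that do not move let the fingers close. It gives the time, the measured TCP pose, the force, the opening and the grip force at its end, in the units of the state.
- get_state(): the state, without advancing time (a new reading comes with each control period).
- camera(name): name is "side" or "top" or "wrist"; returns a dict with "image" (480x640x3 uint8, red, green, blue), "camera_matrix" (3x3 intrinsics, pixels), "position" and "rotation" of the camera in the world. Camera axes: x right, y down, z forward; pixel columns grow to the right and rows downward; lengths in m; the calibration is good to about 2 mm. A picture is of the moment at which its call begins. There is no depth.
- hand_in(): hands the job in; it is judged then, once.
Trained networks look in a picture, given as the dict that the camera call returned (one of the last four; its "shot" number tells which), for a name from the list of things; names that differ only in an ending like _2 or _b are one class to them, and where a whole thing is asked for, a point or a joint stands for the part that bears it (a point fixed in the world has none). Each returns a list of dicts, best first, with "conf" (0 to 1); they miss things now and then, are a little off and sometimes report something else, mostly with a low value. They report only what shows in the picture. A call takes as long as a camera call. They do not tell look-alikes from the thing itself.
- boxes_of(target, picture): "box" ([left, top, right, bottom] in pixels, round what is visible of it).
- silhouettes(target, picture): "pixels" (480x640 bool, what is visible of it) and "box" ([left, top, right, bottom] in pixels, round what is visible of it).
- spot_point(target, picture): "centre" ([column, row] in pixels: a listed point, or the origin of a listed thing).
The state is a dict: "time": time; "joint_pos": joint angles; "joint_velocities": joint speeds; "effort": joint torques, N m; "ee_pos": TCP position; "orientation": TCP orientation; "wrist_force": force on the tool from outside, world axes, zero at the start; "moment": the same for the moment, N m; "gripper_width": opening from 0.0 (shut) to 1.0 (fully open); "gripper_force": force on a finger pad.
Only numpy, scipy, OpenCV 4.12 (cv2) and the standard library are available. Lean on these libraries where they do the work, as an engineer would, in place of code of your own. Each camera call takes 0.05 s, during which the arm holds its last target. There are 200 camera calls.

## Working session

There is one attempt and no reset: what is moved stays moved. The work goes in short steps, Python scripts to look and compute and a shell command to move; the robot and the scene stay as the last step left them, time stands still between calls to the robot, and variables do not carry over. Pictures are saved under pics/ and viewed, at most 12 in all, crops included, and the job is handed in when it is done.

```bash
mkdir -p pics
cat > h.py <<'E'
import numpy as np,cv2
from cell import *
from scipy.spatial.transform import Rotation as R
def ray(p,uv,z):
    K=np.array(p["camera_matrix"]);Rm=np.array(p["rotation"]);Rm=Rm if Rm.shape==(3,3) else R.from_rotvec(Rm).as_matrix()
    d=Rm@np.linalg.solve(K,[uv[0],uv[1],1]);c=np.array(p["position"]);return c+d*(z-c[2])/d[2]
def proj(p,X):
    K=np.array(p["camera_matrix"]);Rm=np.array(p["rotation"]);q=K@(Rm.T@(np.array(X)-np.array(p["position"])));return q[:2]/q[2]
def save(p,n): cv2.imwrite(f"pics/{n}.png",p["image"][:,:,::-1])
def st():
    s=get_state();M=R.from_rotvec(s["orientation"]).as_matrix();return s,M
E
python3 - <<'E'
from h import *
np.set_printoptions(precision=3,suppress=True)
s,M=st();print(s["time"],s["ee_pos"],M.tolist())
for n in("top","side"):
    p=camera(n);save(p,n+"0");print(n,np.array(p["position"]),np.array(p["rotation"]).tolist())
    Z=dict(green_casting=.006,blue_casting=.006,grey_casting=.006,rack=0,mat_top=.003,seat=.01,knob_grip=.111,moving_jaw=0,oil_bottle=0,tin=0,file=0)
    for t,z in Z.items():
        for d in spot_point(t,p)[:3]:print(t,round(d["conf"],2),np.array(d["centre"]),ray(p,d["centre"],z))
E
```

```text
0.0 [0.174 0.547 0.241] [[-0.9530052240613617, 0.3029520526640874, -0.0010472336748278072], [0.3029536423558221, 0.9530030061301503, -0.002088274463967561], [0.00036536980484665535, -0.0023073997296217826, -0.9999972712019735]]
top [ 0.223 -0.013  1.642] [-2.1263586898077476, 2.152317030492727, -0.19578802790194527]
green_casting 0.79 [186.4 239.4] [0.515 0.329 0.006]
blue_casting 0.98 [209.6 242.8] [0.505 0.267 0.006]
grey_casting 0.59 [163.  239.8] [0.515 0.392 0.006]
rack 0.9 [187. 244.] [0.504 0.329 0.   ]
mat_top 0.87 [300.7 234.3] [0.526 0.022 0.003]
seat 0.81 [411.4 349.3] [ 0.215 -0.266  0.01 ]
seat 0.61 [377.9 243.5] [ 0.497 -0.186  0.01 ]
knob_grip 0.97 [465.1 350.8] [ 0.211 -0.383  0.111]
knob_grip 0.64 [429. 238.] [ 0.493 -0.306  0.111]
knob_grip 0.62 [390.6 246.4] [ 0.473 -0.207  0.111]
moving_jaw 0.78 [391.1 247.9] [ 0.487 -0.223  0.   ]
moving_jaw 0.68 [424.  351.9] [ 0.208 -0.301  0.   ]
oil_bottle 0.86 [311.5 154.3] [ 0.752 -0.01   0.   ]
tin 0.77 [466.7 278.7] [ 0.401 -0.424  0.   ]
tin 0.73 [371.1 142.8] [ 0.784 -0.176  0.   ]
file 0.82 [234.6 284.9] [0.391 0.199 0
[... 228 characters left out ...]
6.6] [ 0.774 -0.184  0.006]
grey_casting 0.59 [297.1 166.3] [0.512 0.385 0.006]
rack 0.75 [301.2 179.7] [ 0.51   0.319 -0.   ]
mat_top 0.61 [332.  231.8] [0.532 0.055 0.003]
mat_top 0.21 [302.9 185. ] [0.507 0.286 0.003]
seat 0.9 [341.8 292.9] [ 0.494 -0.178  0.01 ]
seat 0.74 [211.7 340.1] [ 0.198 -0.253  0.01 ]
seat 0.23 [353.  295.1] [ 0.517 -0.191  0.01 ]
knob_grip 0.9 [214.2 350.8] [ 0.2   -0.376  0.111]
knob_grip 0.77 [354. 296.] [ 0.484 -0.297  0.111]
moving_jaw 0.56 [343.5 309.7] [ 0.487 -0.221 -0.   ]
oil_bottle 0.62 [421.9 239.9] [ 0.746 -0.026  0.   ]
tin 0.91 [334.9 391.6] [ 0.412 -0.43   0.   ]
tin 0.29 [300.1 180. ] [0.506 0.318 0.   ]
file 0.64 [263.7 213.6] [0.377 0.177 0.   ]
```

View pics/top0.png

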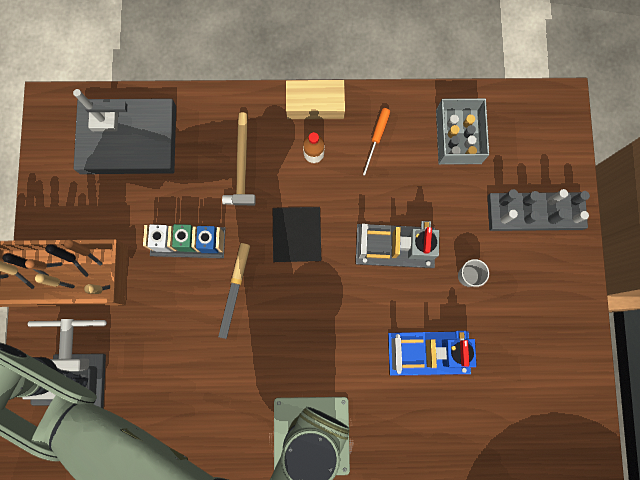

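Run:
```python
import cv2
i=cv2.imread("pics/top0.png");s=cv2.imread("pics/side0.png")
a=cv2.resize(i[190:300,140:260],(400,367),interpolation=2);b=cv2.resize(i[190:300,350:470],(400,367),interpolation=2)
c=cv2.resize(s[240:350,290:410],(400,367)[:2],interpolation=2)
import numpy as np
cv2.imwrite("pics/crop0.png",cv2.resize(np.hstack([a,b]),(800,367)))
```

```text
(no output)
```

View pics/crop0.png

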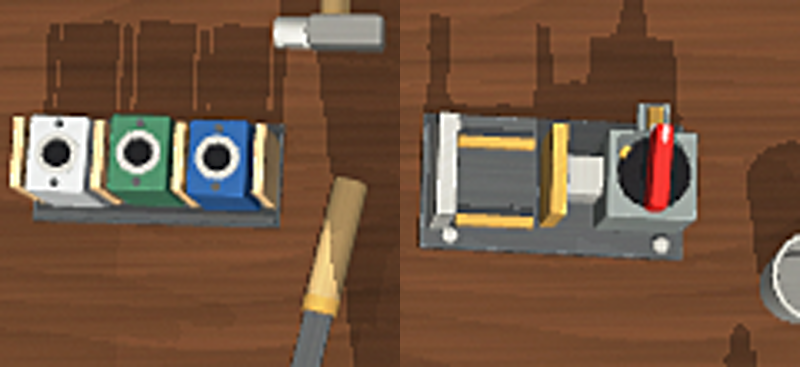

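Green casting candidates: green at (181,237) in the middle pocket, beside grey at (157,237) and blue at (205,237). I choose the green one. Clamp candidates: the grey one at (378,243) and the blue look-alike at (411,349). I choose the grey one, with its red knob at (428,238).

```bash
cat >> h.py <<'E'
def plan(x,y,z,psi_deg,step=.06):
    s,M=st();P=np.array(s["ee_pos"]);a=np.degrees(np.arctan2(M[1,1],M[0,1]))
    D=np.array([x,y,z])-P;da=(a-psi_deg+180)%360-180
    n=int(max(np.ceil(np.linalg.norm(D)/step),np.ceil(abs(da)/10.5),1));print("t",s["time"],"from",P.round(4),round(a,1),"n",n)
    r=[]
    for i in range(n):
        b=np.radians(a-da*i/n);ty=np.array([np.cos(b),np.sin(b)]);tx=np.array([-ty[1],ty[0]])
        if M[2,2]<0: tx=np.array([-np.sin(b),np.cos(b)])
        r.append([round(float(D[:2]@tx/n),4),round(float(D[:2]@ty/n),4),round(float(-D[2]/n),4),round(da/n,2)])
    print(r)
E
python3 - <<'E'
from h import *
plan(.43,.325,.29,-2)
E
```

```text
t 1.2 from [0.1742 0.548  0.2423] 72.4 n 8
[[-0.0389, -0.0169, -0.006, np.float64(9.3)], [-0.0411, -0.0104, -0.006, np.float64(9.3)], [-0.0423, -0.0036, -0.006, np.float64(9.3)], [-0.0423, 0.0033, -0.006, np.float64(9.3)], [-0.0412, 0.0101, -0.006, np.float64(9.3)], [-0.039, 0.0166, -0.006, np.float64(9.3)], [-0.0358, 0.0227, -0.006, np.float64(9.3)], [-0.0317, 0.0282, -0.006, np.float64(9.3)]]
```

```bash
python3 -m jog '[[-0.039,-0.017,-0.006,9.3],[-0.041,-0.0105,-0.006,9.3],[-0.042,-0.0035,-0.006,9.3],[-0.042,0.0035,-0.006,9.3],[-0.041,0.010,-0.006,9.3]]' 1 && python3 -m jog '[[-0.039,0.0165,-0.006,9.3],[-0.036,0.0225,-0.006,9.3],[-0.032,0.028,-0.006,9.3],[0,0,0,0],[0,0,0,0]]'
cat > m.py <<'E'
from h import *
import sys
np.set_printoptions(precision=4,suppress=True)
p=camera("wrist");save(p,sys.argv[1])
s,M=st();print("ee",np.array(s["ee_pos"]),np.degrees(np.arctan2(M[1,1],M[0,1])))
for a in sys.argv[2:]:
    t,z=a.split(":")
    for d in spot_point(t,p)[:2]:print(t,round(d["conf"],2),np.array(d["centre"]),ray(p,d["centre"],float(z)))
E
python3 m.py w1 green_casting:.006 blue_casting:.006 grey_casting:.006 rack:0
```

```text
time: 1.82
ee_pos: [0.3345, 0.4082, 0.2726]
orientation: [1.675, 2.658, 0.001]
wrist_force: [0.5, -0.0, 0.3]
gripper_width: 0.999
gripper_force: 0.0
time: 2.45
ee_pos: [0.4287, 0.325, 0.2901]
orientation: [-2.259, -2.182, 0.001]
wrist_force: [-0.0, 0.6, -0.1]
gripper_width: 0.999
gripper_force: 0.0
ee [0.4283 0.3253 0.29  ] -1.9585277924811344
green_casting 0.88 [387.7 188.6] [0.5121 0.3286 0.006 ]
blue_casting 0.82 [383.  241.6] [0.5082 0.2661 0.006 ]
grey_casting 0.65 [388.4 135. ] [0.5114 0.3865 0.006 ]
```

View pics/w1.png

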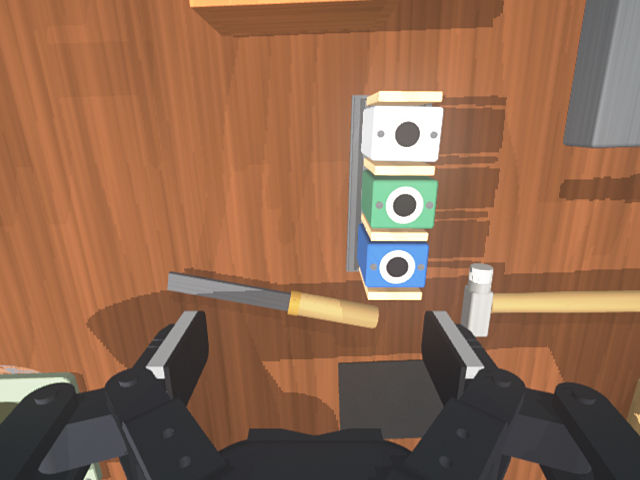

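The wrist view shows grey at (407,134), green at (404,205) and blue at (397,267), with the rack's base edge running from (355,96) to (348,271). Next I turn the ring centres and the edge into positions.

Run:
```python
from h import *
np.set_printoptions(precision=4,suppress=True)
p=camera("wrist")
g={}
for n,c in dict(grey=(407,134),green=(404,205),blue=(397,267)).items(): g[n]=ray(p,c,.086);print(n,g[n])
d=g["grey"]-g["blue"];print("yaw",np.degrees(np.arctan2(-d[0],d[1])))
e=ray(p,(354,96),.006)-ray(p,(348,271),.006);print("edge yaw",np.degrees(np.arctan2(-e[0],e[1])))
m=silhouettes("green_casting",p)[0]["pixels"].astype(np.uint8)
im=cv2.cvtColor(p["image"],cv2.COLOR_RGB2HSV)
k=cv2.inRange(im,(45,60,60),(90,255,255))
v=im[:,:,2][k>0];print(np.percentile(v,[5,25,50,75,95]))
k2=((k>0)&(im[:,:,2]>np.median(v)-15)).astype(np.uint8)
k2[:, :340]=0;k2[:,450:]=0;k2[150:160]*=0
cs=max(cv2.findContours(k2,0,2)[0],key=cv2.contourArea);q=cv2.boxPoints(cv2.minAreaRect(cs));print(q)
Q=np.array([ray(p,c,.086) for c in q]);print(Q,Q.mean(0))
plan(g["green"][0],g["green"][1],.16,-2)
```

```text
grey [0.5117 0.3906 0.086 ]
green [0.5117 0.3278 0.086 ]
blue [0.5073 0.2667 0.086 ]
yaw -2.0328535779644064
edge yaw -2.172033868626879
[152. 183. 219. 221. 223.]
[[372. 182.]
 [436. 182.]
 [436. 227.]
 [372. 227.]]
[[0.482  0.35   0.086 ]
 [0.5397 0.348  0.086 ]
 [0.5425 0.3058 0.086 ]
 [0.4825 0.3078 0.086 ]] [0.5117 0.3279 0.086 ]
t 2.8 from [0.4285 0.3254 0.2902] -2.0 n 3
[[0.0017, 0.0277, 0.0434, np.float64(0.02)], [0.0017, 0.0277, 0.0434, np.float64(0.02)], [0.0018, 0.0277, 0.0434, np.float64(0.02)]]
```

```bash
python3 -m jog '[[0.0018,0.028,0.043,0],[0.0018,0.028,0.043,0],[0.0018,0.0275,0.043,0],[0,0,0.04,0],[0,0,0,0]]' 1 60 && python3 -c "
from h import *
plan(.5115,.328,.053,-2)"
```

```text
time: 3.42
ee_pos: [0.5094, 0.326, 0.1168]
orientation: [-2.258, -2.18, 0.015]
wrist_force: [1.0, -0.2, 0.4]
gripper_width: 0.999
gripper_force: 0.0
t 3.425 from [0.5094 0.326  0.1168] -2.0 n 2
[[0.001, 0.001, 0.0319, np.float64(-0.01)], [0.001, 0.001, 0.0319, np.float64(-0.01)]]
```

```bash
python3 -m jog '[[0,0,0.034,0],[0,0,0.034,0],[0,0,0,0],[0,0,0,0]]' && python3 -m jog '[[0,0,0,0],[0,0,0,0],[0,0,0,0],[0,0,0,0],[0,0,0,0]]' -1 60
```

```text
time: 3.92
ee_pos: [0.5142, 0.3284, 0.056]
orientation: [2.259, 2.181, 0.006]
wrist_force: [0.8, 0.5, -0.1]
gripper_width: 1.001
gripper_force: 0.0
time: 4.55
ee_pos: [0.513, 0.3281, 0.0557]
orientation: [-2.26, -2.181, -0.002]
wrist_force: [-3.9, -0.3, 6.1]
gripper_width: 0.694
gripper_force: 68.0
```

```bash
python3 -m jog '[[0,0,-0.02,0],[0,0,-0.04,0],[0,0,-0.05,0],[0,0,-0.01,0],[0,0,0,0]]'
python3 - <<'E'
from h import *
np.set_printoptions(precision=4,suppress=True)
p=camera("wrist");save(p,"w2")
for d in spot_point("mat_top",p)[:2]:print(d["conf"],d["centre"],ray(p,d["centre"],.003))
plan(.525,.028,.176,88)
E
```

```text
time: 5.18
ee_pos: [0.5126, 0.3272, 0.1733]
orientation: [2.26, 2.181, 0.001]
wrist_force: [-0.1, -0.5, -5.8]
gripper_width: 0.693
gripper_force: 67.4
t 5.275 from [0.5108 0.3264 0.1704] -2.0 n 9
[[-0.0331, 0.0028, -0.0006, np.float64(-10.0)], [-0.0331, -0.003, -0.0006, np.float64(-10.0)], [-0.032, -0.0087, -0.0006, np.float64(-10.0)], [-0.03, -0.0142, -0.0006, np.float64(-10.0)], [-0.0271, -0.0192, -0.0006, np.float64(-10.0)], [-0.0234, -0.0236, -0.0006, np.float64(-10.0)], [-0.0189, -0.0273, -0.0006, np.float64(-10.0)], [-0.0139, -0.0301, -0.0006, np.float64(-10.0)], [-0.0084, -0.0321, -0.0006, np.float64(-10.0)]]
```

```bash
python3 -m jog '[[-0.033,0.003,0,-10],[-0.033,-0.003,0,-10],[-0.032,-0.009,0,-10],[-0.030,-0.014,0,-10],[-0.027,-0.019,0,-10]]' && python3 -m jog '[[-0.0235,-0.0235,0,-10],[-0.019,-0.027,0,-10],[-0.014,-0.030,0,-10],[-0.008,-0.032,0,-10],[0,0,0.03,0]]' && python3 -m jog '[[0,0,0.04,0],[0,0,0,0],[0,0,0,0]]' && python3 m.py w3 mat_top:.003; python3 -c "
from h import *
p=camera('side');save(p,'s3')"
```

```text
time: 5.9
ee_pos: [0.5187, 0.1605, 0.1702]
orientation: [-1.116, -2.931, 0.005]
wrist_force: [0.1, -0.7, -5.3]
gripper_width: 0.695
gripper_force: 67.1
time: 6.52
ee_pos: [0.5285, 0.0272, 0.1432]
orientation: [0.059, 3.138, -0.002]
wrist_force: [0.3, 1.0, -5.4]
gripper_width: 0.696
gripper_force: 67.5
time: 6.9
ee_pos: [0.5269, 0.0298, 0.1028]
orientation: [-0.056, -3.14, -0.0]
wrist_force: [0.3, -0.1, -5.4]
gripper_width: 0.695
gripper_force: 68.2
ee [0.528  0.0297 0.104 ] 87.97977731989498
mat_top 0.56 [321.6 247.6] [0.5279 0.0335 0.003 ]
```

View pics/s3.png

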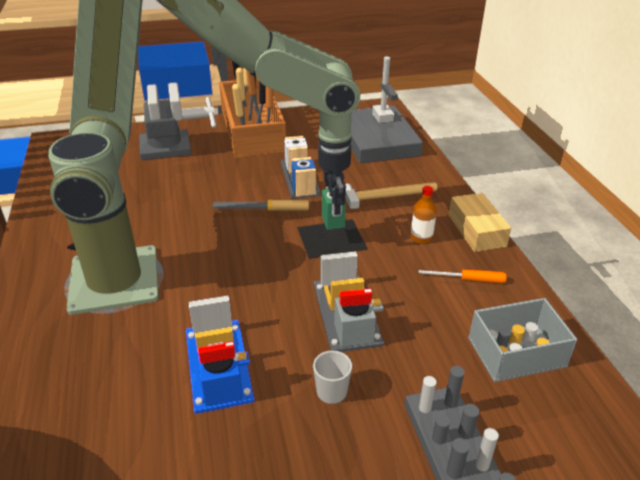

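The casting at (333,210) is held above the black mat. I lower it the last 50 mm.

```bash
python3 -m jog '[[0,0,0.03,0],[0,0,0.014,0],[0,0,0.004,0],[0,0,0,0],[0,0,0,0]]'
```

```text
time: 7.68
ee_pos: [0.5281, 0.0296, 0.0563]
orientation: [0.056, 3.139, -0.0]
wrist_force: [0.6, -0.0, -5.1]
gripper_width: 0.696
gripper_force: 68.3
```

```bash
python3 -m jog '[[0,0,0.002,0],[0,0,0.001,0],[0,0,0,0]]'; python3 -m jog '[[0,0,0.001,0],[0,0,0,0]]'
```

```text
time: 8.05
ee_pos: [0.5275, 0.0297, 0.0527]
orientation: [0.056, 3.14, -0.0]
wrist_force: [0.3, 0.3, -3.6]
gripper_width: 0.694
gripper_force: 68.9
time: 8.3
ee_pos: [0.5276, 0.0297, 0.0527]
orientation: [0.056, 3.141, -0.0]
wrist_force: [-2.9, 0.5, 5.3]
gripper_width: 0.696
gripper_force: 69.9
```

```bash
python3 -m jog '[[0,0,0,0],[0,0,0,0],[0,0,0,0],[0,0,0,0]]' 1 && python3 -m jog '[[0,0,-0.04,0],[0,0,-0.055,0],[0,0,-0.055,10],[0,0,-0.03,10],[0,0,0,10]]' && python3 -m jog '[[0,0,0,10],[0,0,0,10],[0,0,0,10],[0,0,0,10],[0,0,0,10]]' && python3 -m jog '[[0,0,0,10],[0,0,0,0],[0,0,0,0]]'
python3 - <<'E'
from h import *
np.set_printoptions(precision=4,suppress=True)
s,M=st();print(s["ee_pos"],np.degrees(np.arctan2(M[1,1],M[0,1])))
p=camera("wrist");save(p,"w4")
for t,z in dict(green_casting=.003,seat=.01,knob_grip=.111,moving_jaw=0).items():
    for d in spot_point(t,p)[:2]:print(t,round(d["conf"],2),d["centre"],ray(p,d["centre"],z))
E
```

```text
time: 8.8
ee_pos: [0.5273, 0.0297, 0.0513]
orientation: [0.056, 3.141, -0.0]
wrist_force: [-0.0, 0.1, 0.2]
gripper_width: 1.003
gripper_force: 0.0
time: 9.43
ee_pos: [0.5295, 0.0295, 0.2354]
orientation: [0.873, 3.009, 0.002]
wrist_force: [-0.5, 0.0, -0.5]
gripper_width: 1.0
gripper_force: 0.0
time: 10.05
ee_pos: [0.527, 0.0297, 0.2311]
orientation: [-2.069, -2.364, 0.0]
wrist_force: [0.3, -0.7, -0.3]
gripper_width: 0.999
gripper_force: 0.0
time: 10.42
ee_pos: [0.5271, 0.0297, 0.2312]
orientation: [-2.258, -2.184, 0.0]
wrist_force: [-0.5, 0.0, -0.2]
gripper_width: 1.005
gripper_force: 0.0
[0.5271 0.0297 0.2312] -1.8957110428349004
green_casting 0.56 [314.4, 206.3] [0.528  0.0282 0.003 ]
moving_jaw 0.82 [293.7, 414.1] [ 0.4945 -0.227   0.    ]
```

View pics/w4.png

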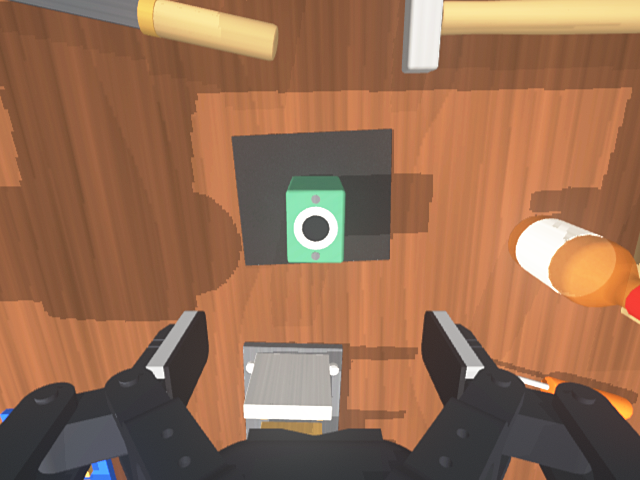

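The casting stands upright on the mat with its ring at (316,229) and its long way along the image rows, squarely between the pads. I regrasp it.

```bash
python3 -m jog '[[0,0,0.05,0],[0,0.001,0.055,0],[0,0,0.05,0],[0,0,0.024,0],[0,0,0,0]]' 1 60 && python3 -m jog '[[0,0,0,0],[0,0,0,0],[0,0,0,0],[0,0,0,0],[0,0,0,0]]' -1 60 && python3 -m jog '[[0,0,0,0],[0,0,-0.02,0],[0,0,-0.05,0],[0,0,-0.05,0],[0,0,0,0]]'
```

```text
time: 11.3
ee_pos: [0.5259, 0.0299, 0.05]
orientation: [-2.257, -2.179, 0.006]
wrist_force: [-0.5, 0.2, -0.7]
gripper_width: 0.996
gripper_force: 0.0
time: 11.92
ee_pos: [0.5291, 0.0296, 0.0542]
orientation: [2.259, 2.181, 0.002]
wrist_force: [-2.4, -0.6, 4.9]
gripper_width: 0.531
gripper_force: 63.8
time: 12.55
ee_pos: [0.5317, 0.0294, 0.1771]
orientation: [2.254, 2.176, 0.011]
wrist_force: [1.0, -1.0, -6.0]
gripper_width: 0.53
gripper_force: 64.1
```

```bash
python3 -m jog '[[-0.055,-0.005,-0.02,0],[-0.06,-0.008,-0.02,0],[-0.06,-0.008,-0.02,0],[-0.06,-0.008,0,0],[-0.06,-0.004,0,0]]' && python3 -m jog '[[-0.035,0,0,0],[0,0,0,0],[0,0,0,0]]'
python3 - <<'E'
from h import *
np.set_printoptions(precision=4,suppress=True)
s,M=st();print(s["ee_pos"],np.degrees(np.arctan2(M[1,1],M[0,1])))
p=camera("wrist");save(p,"w5");import pickle;pickle.dump(p,open("w5.pkl","wb"))
for t,z in dict(seat=.01,knob_grip=.111,moving_jaw=0,green_casting=s["ee_pos"][2]-.051).items():
    for d in spot_point(t,p)[:2]:print(t,round(d["conf"],2),d["centre"],ray(p,d["centre"],z))
E
```

```text
time: 13.18
ee_pos: [0.4831, -0.2623, 0.2287]
orientation: [-2.257, -2.178, 0.001]
wrist_force: [0.6, 0.7, -5.6]
gripper_width: 0.535
gripper_force: 64.1
time: 13.55
ee_pos: [0.4825, -0.2952, 0.2288]
orientation: [-2.257, -2.177, -0.0]
wrist_force: [0.5, -0.5, -6.3]
gripper_width: 0.534
gripper_force: 64.0
[ 0.4825 -0.2952  0.2288] -2.0513196362107027
seat 0.98 [324.3, 87.3] [ 0.4953 -0.1882  0.01  ]
seat 0.89 [16.9, 185.2] [ 0.2023 -0.2635  0.01  ]
knob_grip 0.35 [325.4, 85.0] [ 0.4935 -0.1955  0.111 ]
moving_jaw 0.76 [38.6, 221.3] [ 0.2058 -0.3014  0.    ]
moving_jaw 0.62 [323.9, 130.2] [ 0.4941 -0.2243  0.    ]
green_casting 0.72 [308.5, 277.2] [ 0.4801 -0.2957  0.1778]
```

View pics/w5.png

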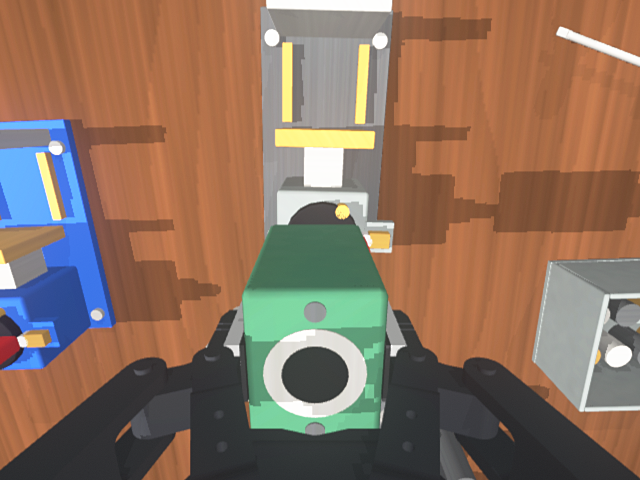

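The grey clamp's stops are at x 283–293 and 358–368 (rows 42–123). The brass jaw's front edge is at row 130 and the steel jaw's at row 10. The casting is held squarely, with its ring at (315,372).

Run:
```python
from h import *
import pickle
np.set_printoptions(precision=4,suppress=True)
p=pickle.load(open("w5.pkl","rb"))
im=cv2.resize(p["image"][0:260,230:420,::-1],None,fx=3,fy=3,interpolation=2)[:600]
im=cv2.resize(p["image"][0:200,230:420,::-1],None,fx=3,fy=3,interpolation=2);cv2.imwrite("pics/c5.png",im)
L=lambda n,z,*c:print(n,*[ray(p,q,z) for q in c])
L("fixed top",.09,(267,10),(392,10));L("mov top front",.09,(276,130),(375,132))
L("stopL",.018,(294,42),(293,122));L("stopR",.018,(358,44),(356,123))
L("baseL",.01,(263,60),(264,200));L("baseR",.01,(390,60),(381,200))
s,M=st();L("ring",s["ee_pos"][2]-.051+.08,(315,372))
L("cast dots",s["ee_pos"][2]-.051+.08,(315,312),(315,428))
```

```text
fixed top [ 0.4581 -0.148   0.09  ] [ 0.5376 -0.151   0.09  ]
mov top front [ 0.4588 -0.2213  0.09  ] [ 0.5278 -0.2252  0.09  ]
stopL [ 0.471  -0.1534  0.018 ] [ 0.4668 -0.2161  0.018 ]
stopR [ 0.5238 -0.1568  0.018 ] [ 0.522  -0.2189  0.018 ]
baseL [ 0.4434 -0.1647  0.01  ] [ 0.4348 -0.2859  0.01  ]
baseR [ 0.552  -0.1686  0.01  ] [ 0.5466 -0.2899  0.01  ]
ring [ 0.4837 -0.2934  0.2602]
cast dots [ 0.4845 -0.272   0.2602] [ 0.4829 -0.3157  0.2602]
```

View pics/c5.png

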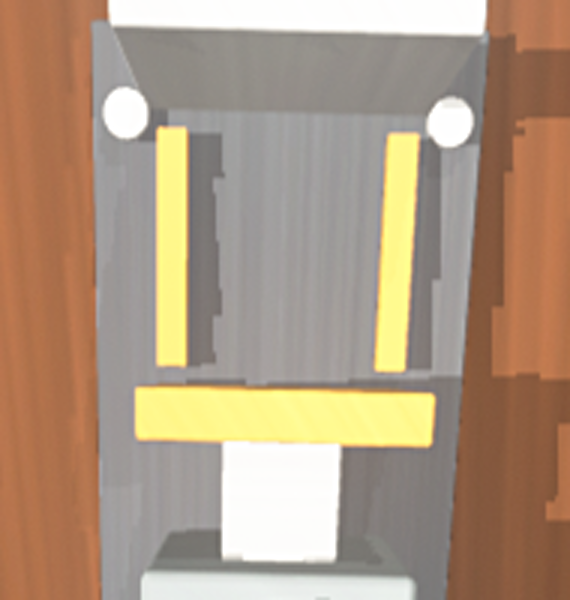

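```bash
python3 -m jog '[[0.035,0.003,0,1],[0.045,0.003,0,0],[0.027,0.003,0,0],[0,0,0,0],[0,0,0,0]]' && python3 -c "
from h import *
plan(.495,-.1877,.0712,-3.1)"
```

```text
time: 14.42
ee_pos: [0.4981, -0.1901, 0.2318]
orientation: [2.278, 2.162, -0.001]
wrist_force: [-0.1, -0.5, -4.2]
gripper_width: 0.533
gripper_force: 64.0
t 14.425 from [ 0.4981 -0.1901  0.2318] -3.0 n 3
[[0.0008, -0.0011, 0.0535, np.float64(0.04)], [0.0008, -0.0011, 0.0535, np.float64(0.04)], [0.0008, -0.0011, 0.0535, np.float64(0.04)]]
```

```bash
python3 -m jog '[[0.0023,-0.003,0.03,0],[0,0,0.04,0],[0,0,0,0],[0,0,0,0]]'
python3 - <<'E'
from h import *
s,M=st();plan(.495,-.1877,.0652,-3.1)
p=camera("wrist");save(p,"w6")
E
```

```text
time: 14.92
ee_pos: [0.4959, -0.1888, 0.1628]
orientation: [2.279, 2.159, 0.001]
wrist_force: [0.1, -0.4, -5.0]
gripper_width: 0.532
gripper_force: 64.1
t 14.925 from [ 0.4959 -0.1888  0.1628] -3.1 n 2
[[0.0005, -0.0005, 0.0488, np.float64(0.01)], [0.0005, -0.0005, 0.0488, np.float64(0.01)]]
```

View pics/w6.png

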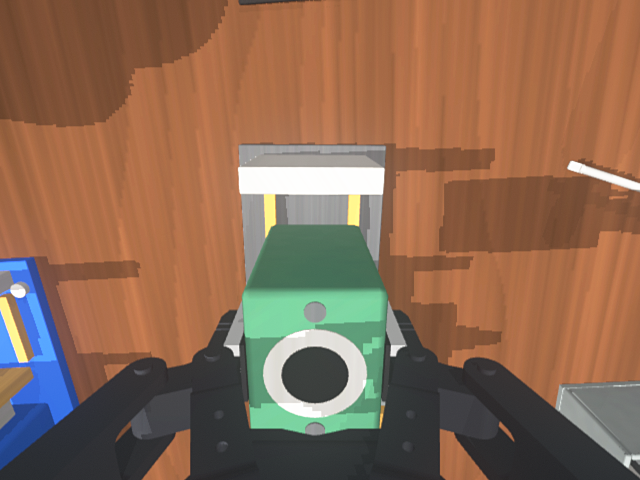

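Run:
```python
from h import *
np.set_printoptions(precision=4,suppress=True)
p=camera("wrist");s,M=st();e=np.array(s["ee_pos"]);print(e)
L=lambda n,z,*c:print(n,*[ray(p,q,z) for q in c])
L("fixed top",.09,(239,194),(384,194));L("stops in",.018,(275,205),(348,205));L("stop out",.018,(264.5,205),(359.5,205))
L("cast bottom",e[2]-.051,(271,226),(363,226));L("cast top",e[2]+.029,(245,290),(387,290));L("dots",e[2]+.029,(315,312),(315,428))
K=np.array(p["camera_matrix"]);print(K, np.array(p["position"]))
```

```text
[ 0.4966 -0.189   0.1639]
fixed top [ 0.4579 -0.1473  0.09  ] [ 0.5385 -0.1517  0.09  ]
stops in [ 0.4691 -0.17    0.018 ] [ 0.5244 -0.173   0.018 ]
stop out [ 0.4611 -0.1695  0.018 ] [ 0.5331 -0.1735  0.018 ]
cast bottom [ 0.477  -0.1604  0.1129] [ 0.5237 -0.163   0.1129]
cast top [ 0.4779 -0.1581  0.1929] [ 0.5207 -0.1605  0.1929]
dots [ 0.4986 -0.1667  0.1929] [ 0.4962 -0.2115  0.1929]
[[371.6886   0.     314.5919]
 [  0.     371.6886 241.893 ]
 [  0.       0.       1.    ]] [ 0.5009 -0.1109  0.2949]
```

```bash
python3 -m jog '[[0.003,-0.002,0.02,0],[0,0,0.03,0],[0,0,0.03,0],[0,0,0.015,0],[0,0,0,0]]' && python3 -m jog '[[0,0,0.003,0],[0,0,0.002,0],[0,0,0,0]]'
```

```text
time: 15.65
ee_pos: [0.4932, -0.1846, 0.0665]
orientation: [-2.279, -2.161, 0.0]
wrist_force: [-0.3, 0.1, -3.7]
gripper_width: 0.533
gripper_force: 64.2
time: 16.02
ee_pos: [0.4935, -0.1848, 0.0621]
orientation: [2.279, 2.161, 0.0]
wrist_force: [-0.3, -0.2, -5.5]
gripper_width: 0.529
gripper_force: 64.3
```

```bash
python3 -m jog '[[-0.001,0.001,0.001,0],[0,0,0,0],[0,0,0,0]]' && python3 -m jog '[[0,0,0.001,0],[0,0,0,0],[0,0,0,0]]'
```

```text
time: 16.4
ee_pos: [0.4943, -0.1856, 0.0612]
orientation: [2.279, 2.162, 0.0]
wrist_force: [-3.5, 3.1, 3.6]
gripper_width: 0.533
gripper_force: 65.1
time: 16.77
ee_pos: [0.4943, -0.1856, 0.0612]
orientation: [-2.279, -2.162, 0.0]
wrist_force: [-5.1, 4.7, 11.6]
gripper_width: 0.53
gripper_force: 66.3
```

```bash
python3 -m jog '[[0,0,0,0],[0,0,0,0],[0,0,0,0],[0,0,0,0]]' 1 && python3 -m jog '[[0,0,-0.03,0],[0,0,-0.05,0],[0,0,-0.05,0],[-0.04,0,-0.04,0],[-0.06,0,0,0]]' && python3 -m jog '[[-0.06,-0.01,0,0],[-0.04,0,0,0],[0,0,0,0],[0,0,0,0]]' && python3 m.py w7 green_casting:.01 seat:.01 knob_grip:.111 moving_jaw:0
```

```text
time: 17.27
ee_pos: [0.4942, -0.1858, 0.0594]
orientation: [2.279, 2.162, 0.0]
wrist_force: [-0.4, 0.3, 0.1]
gripper_width: 0.998
gripper_force: 0.0
time: 17.9
ee_pos: [0.4916, -0.2871, 0.2349]
orientation: [2.268, 2.159, 0.003]
wrist_force: [0.2, -0.3, 0.0]
gripper_width: 0.998
gripper_force: 0.0
time: 18.4
ee_pos: [0.4734, -0.3843, 0.229]
orientation: [-2.279, -2.161, -0.001]
wrist_force: [0.5, 0.6, -0.6]
gripper_width: 0.998
gripper_force: 0.0
ee [ 0.4736 -0.3838  0.2291] -2.995191847792424
seat 0.86 [ 0.  91.7] [ 0.2048 -0.2665  0.01  ]
knob_grip 0.97 [327.  109.7] [ 0.4868 -0.2995  0.111 ]
moving_jaw 0.88 [327.5  20.3] [ 0.4941 -0.2244  0.    ]
moving_jaw 0.7 [ 21.5 133.1] [ 0.2057 -0.3017  0.    ]
```

View pics/w7.png

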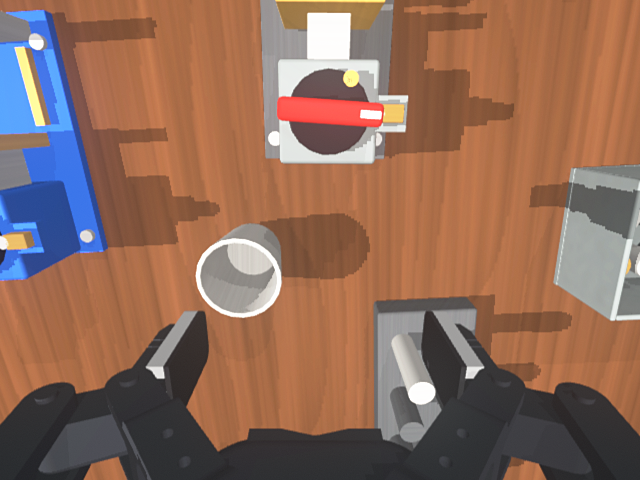

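The red bar runs from (280,106) to (383,116), and its disc is centred near (331,112).

Run:
```python
from h import *
np.set_printoptions(precision=4,suppress=True)
p=camera("wrist")
h=cv2.cvtColor(p["image"],cv2.COLOR_RGB2HSV);k=(cv2.inRange(h,(0,170,120),(8,255,255))|cv2.inRange(h,(172,170,120),(180,255,255)))
k[:, :240]=0;k[:,400:]=0;k[200:]=0
c=max(cv2.findContours(k,0,2)[0],key=cv2.contourArea);r=cv2.minAreaRect(c);q=cv2.boxPoints(r);print(q)
Q=np.array([ray(p,a,.127) for a in q]);print(Q)
A,B=ray(p,(281,108),.127),ray(p,(382,116),.127);print(A,B,(A+B)/2,np.degrees(np.arctan2(*(B-A)[1::-1])))
plan(.4885,-.3005,.18,81)
```

```text
[[275.6492 120.5745]
 [277.4222  96.1943]
 [382.5932 103.8431]
 [380.8201 128.2233]]
[[ 0.4558 -0.304   0.127 ]
 [ 0.4579 -0.2905  0.127 ]
 [ 0.5197 -0.2979  0.127 ]
 [ 0.5187 -0.3116  0.127 ]]
[ 0.4595 -0.2971  0.127 ] [ 0.5193 -0.3047  0.127 ] [ 0.4894 -0.3009  0.127 ] -7.2260891544020085
t 18.7 from [ 0.4739 -0.3838  0.2297] -3.0 n 8
[[0.0105, 0.0013, 0.0062, np.float64(-10.49)], [0.0101, 0.0032, 0.0062, np.float64(-10.49)], [0.0093, 0.005, 0.0062, np.float64(-10.49)], [0.0083, 0.0066, 0.0062, np.float64(-10.49)], [0.0069, 0.008, 0.0062, np.float64(-10.49)], [0.0054, 0.0091, 0.0062, np.float64(-10.49)], [0.0036, 0.0099, 0.0062, np.float64(-10.49)], [0.0018, 0.0104, 0.0062, np.float64(-10.49)]]
```

```bash
python3 -m jog '[[0.03,0.005,0,0],[0.03,0.005,0,0],[0.022,0.001,0,0],[0,0,0,0],[0,0,0,0]]' 0 60 && python3 m.py w8 green_casting:.01 seat:.01
python3 - <<'E'
from h import *
p=camera("top");save(p,"t8")
E
```

```text
time: 19.32
ee_pos: [0.4889, -0.304, 0.2298]
orientation: [2.279, 2.161, -0.001]
wrist_force: [-0.9, -0.3, -0.6]
gripper_width: 0.5
gripper_force: 0.0
ee [ 0.4888 -0.3043  0.2297] -3.0666143543977
green_casting 0.94 [313.4  71.9] [ 0.4955 -0.1855  0.01  ]
seat 0.6 [  9.7 183.9] [ 0.2039 -0.267   0.01  ]
```

View pics/w8.png

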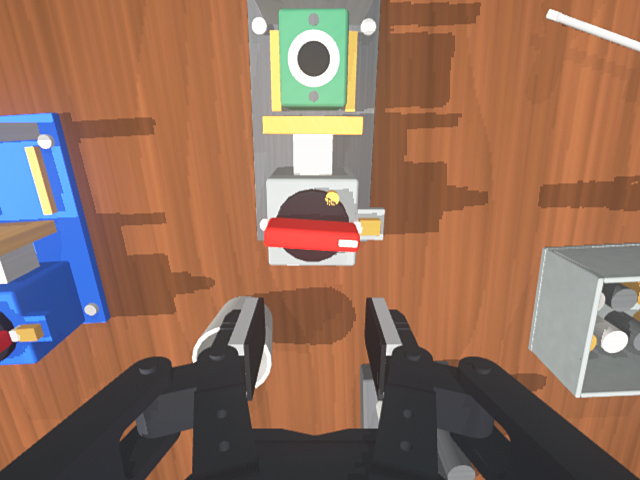

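The casting stands at (313,60), square between the stops and jaws. Next I turn the gripper across the red bar.

```bash
python3 -m jog '[[0.003,0,0.01,-10.7],[0,0,0.01,-10.7],[0,0,0.01,-10.7],[0,0,0.01,-10.7],[0,0,0,-10.7]]' && python3 -m jog '[[0,0,0,-10.7],[0,0,0,-10.7],[0,0,0,-10.7],[0,0,0,0],[0,0,0,0]]' && python3 -c "
from h import *
plan(.489,-.301,.113,83)"
```

```text
time: 20.15
ee_pos: [0.4882, -0.3007, 0.1882]
orientation: [-1.054, -2.957, -0.001]
wrist_force: [-0.4, 0.3, -0.3]
gripper_width: 0.499
gripper_force: 0.0
time: 20.78
ee_pos: [0.4889, -0.3009, 0.1895]
orientation: [-0.209, -3.135, 0.0]
wrist_force: [1.0, -0.2, -0.0]
gripper_width: 0.503
gripper_force: 0.0
t 20.775 from [ 0.4889 -0.3009  0.1895] 82.4 n 2
[[-0.0, -0.0001, 0.0382, np.float64(-0.31)], [-0.0, -0.0001, 0.0382, np.float64(-0.31)]]
```

```bash
python3 -m jog '[[0,0,0.04,0],[0,0,0.03,0],[0,0,0.0065,0],[0,0,0,0]]' && python3 -m jog '[[0,0,0,0],[0,0,0,0],[0,0,0,0],[0,0,0,0]]' -1 50
```

```text
time: 21.28
ee_pos: [0.4892, -0.3007, 0.1132]
orientation: [0.205, 3.135, -0.0]
wrist_force: [0.3, 0.0, 0.3]
gripper_width: 0.502
gripper_force: 0.0
time: 21.78
ee_pos: [0.4902, -0.3006, 0.115]
orientation: [0.204, 3.132, -0.001]
wrist_force: [0.9, 2.8, 6.1]
gripper_width: 0.149
gripper_force: 51.5
```

```bash
python3 -m jog '[[0,0,-0.001,10],[0,0,0,10],[0,0,0,10],[0,0,0,10],[0,0,0,0]]' && python3 -m jog '[[0,0,0,8],[0,0,0,8],[0,0,0,8],[0,0,0,6],[0,0,0,0]]' && python3 -c "
from h import *
s,M=st();print(s['moment'],np.degrees(np.arctan2(M[1,1],M[0,1])),s['joint_pos'])"
```

```text
time: 22.4
ee_pos: [0.4892, -0.3024, 0.115]
orientation: [1.26, 2.875, -0.005]
wrist_force: [-1.6, -4.5, 1.3]
gripper_width: 0.153
gripper_force: 50.9
time: 23.02
ee_pos: [0.4878, -0.303, 0.115]
orientation: [1.961, 2.453, -0.008]
wrist_force: [-4.9, -6.5, 3.2]
gripper_width: 0.154
gripper_force: 51.1
[-1.00071869  0.98810304  0.02124682] 12.728464836938977 [-0.70385083  0.3390452   1.65704179 -0.00546615  1.14410768 -0.92375216]
```

```bash
python3 -m jog '[[0,0,0,0],[0,0,0,0],[0,0,0,0]]' 0 && python3 -m jog '[[0,0,-0.04,0],[0,0,-0.05,0],[-0.02,0,-0.02,0],[0,0,0,0],[0,0,0,0]]'
python3 - <<'E'
from h import *
np.set_printoptions(precision=4,suppress=True)
p=camera("wrist");save(p,"w9")
for t,z in dict(green_casting=.01,knob_grip=.111,moving_jaw=0).items():
    for d in spot_point(t,p)[:1]:print(t,round(d["conf"],2),d["centre"],ray(p,d["centre"],z))
E
```

```text
time: 23.4
ee_pos: [0.4891, -0.3, 0.1138]
orientation: [-1.963, -2.452, -0.001]
wrist_force: [0.8, 0.1, 0.0]
gripper_width: 0.498
gripper_force: 0.0
time: 24.02
ee_pos: [0.4926, -0.3188, 0.2222]
orientation: [-1.962, -2.449, -0.001]
wrist_force: [-0.2, -0.1, -0.4]
gripper_width: 0.497
gripper_force: 0.0
green_casting 0.88 [354.3, 48.5] [ 0.4957 -0.1784  0.01  ]
knob_grip 0.84 [313.5, 214.0] [ 0.4883 -0.3001  0.111 ]
moving_jaw 0.86 [343.6, 89.1] [ 0.4951 -0.2099  0.    ]
```

View pics/w9.png

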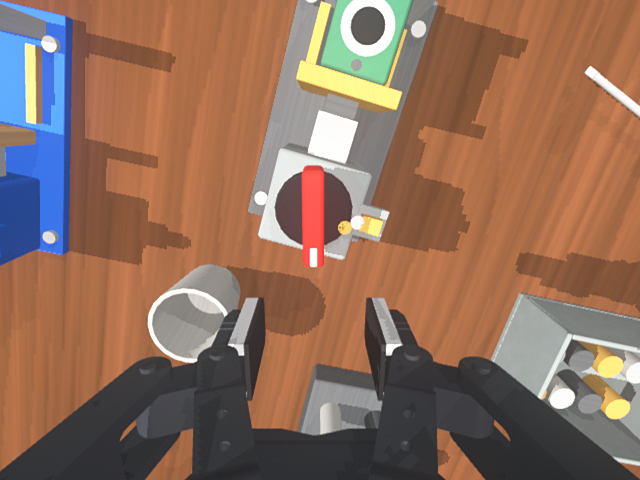

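The notch sits on the roller at (346,227), the bar has turned about 74° from open (≈1.29 rad), and the brass jaw lies against the casting. I hand it in.

```bash
python3 -c "
from cell import *
print(hand_in())"
```

```text
the job is handed in; nothing more can be done
None
```

The job is handed in at about 24 s: the green casting went from the rack to the mat and, regrasped across its narrow way, into the clamp; the knob is clicked on at about 1.29 rad and the brass jaw is against the casting, by the last picture (`hand_in` gave no verdict).

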